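Check a parquet joint gap with a taper gauge

ROBOT

A 7-joint arm with a two-finger parallel gripper is mounted at the origin on the work surface. World frame = base frame: x ahead of the robot, y to its left, z up, the work surface at z = 0. Lengths are in m, angles in rad, forces in N, time in s.
With the tool pointing down it reaches from about 0.425 to 0.875 m from the base axis. Payload 9.9 kg.
Tool frame: the origin (TCP) lies at the very end of the fingers, on their centre line; the grasp point (between the pads) lies 19 mm behind it; x points along the fingers, y is the direction in which the jaws open and shut, and the axes are right-handed (so a half turn about x gives the same grasp; the last joint's range is limited). The gripper opens to 85 mm and grips with 20 to 120 N. Pads are 22 mm wide; open, the fingers measure 114 mm over their backs; the gripper's body (76 mm by 85 mm) begins 54 mm behind the grasp point. The pads swing forward as they close: fully open they stand 13 mm farther back than shut.
Start: joints at [-1.353, 0.576, 0.025, 1.437, -0.015, 1.129, -0.057], TCP at [0.201, 0.644, 0.206] pointing down, gripper open.
Joint ranges: [-2.76, 2.76], [-0.34, 2.15], [-1.52, 1.57], [0.19, 2.46], [-1.09, 4.23], [0.17, 1.99], [-2.82, 2.82]. Speed limits (rad/s): [2.22, 2.22, 3.01, 3.01, 3.14, 3.14, 3.14].

INTERFACE

Orientations are given as a unit quaternion [w, x, y, z].
In Python, from plant import state, snapshot, job_done, regions_of, tip_of gives the robot as it stands.
- The arm moves only by the tool jog_arm, never from a script. Its argument "commands" is a list of rows, each a list of 5 numbers: the finger opening in cm, from 0 to 8.54, then the shift along the tool's x, y, z in cm, then the turn about the tool's x in degrees. A call has 1 to 5 rows; each row is the pose to reach, as a shift and turn from the pose measured when the call began, along the tool's axes at that moment; what a row does not reach only later rows make up. A row lasts 1/8 s, in which the tool goes at most 62.5 mm and 10.7 degrees, less where a joint would pass 70% of its speed; a pose out of reach is approached as far as the arm can. A call with a gripper value outside its range is refused whole. The fingers move at their own pace and stop on an object; "squeeze" is the grip in N (left out, the last holds). Time passes only in rows, so rows that repeat a pose let the fingers close. It gives the time, the measured TCP pose, the force and the opening at its end, in the units of the state.
- state(): the state, without advancing time (a new reading comes with each control period).
- snapshot(name): name is "side" or "top" or "wrist"; returns a dict with "color" (384x512x3 uint8, blue, green, red), "fovy" (degrees; the focal length in pixels is half the picture's height over the tangent of half this angle, whatever the lens; pixels are square), "cx", "cy" (the principal point, pixels), "pose" (4x4, takes a point from camera to world coordinates); the wrist camera has in their place "mount" (4x4, takes a point from camera to tool coordinates, whose origin is the TCP and whose axes are the tool frame's). Camera axes: x right, y down, z forward; pixel columns grow to the right and rows downward; lengths in m; the calibration is good to about 2 mm. A picture is of the moment at which its call begins: read the wrist's pose just before it. There is no depth.
- job_done(): hands the job in, once; it reports no verdict.
Trained networks look in a picture, given as the dict that the camera call returned (one of the last four; its "shot" number tells which), for a name from the list of things; names that differ only in an ending like _2 or _b are one class to them, and where a whole thing is asked for, a point or a joint stands for the part that bears it (a point fixed in the world has none). Each returns a list of dicts, best first, with "conf" (0 to 1); they miss things now and then, are a little off and sometimes report something else, mostly with a low value. They report only what shows in the picture. A call takes as long as a camera call. They do not tell look-alikes from the thing itself.
- regions_of(picture, thing): "mask" (384x512 bool, what is visible of it).
- tip_of(picture, thing): "xyz" ([x, y, z] in m, in the coordinates of the camera as it stood for that picture, good to about 4 mm: a listed point, or the origin of a listed thing).
The state is a dict: "time": time; "joints": joint angles; "qd": joint speeds; "effort": joint torques, N m; "tool_pos": TCP position; "tcp_rot": TCP orientation; "ft_force": force on the tool from outside, world axes, zero at the start; "wrist_torque": the same for the moment, N m; "width": finger opening in m.
Only numpy, scipy, OpenCV 4.12 (cv2) and the standard library are available. Lean on these libraries where they do the work, as an engineer would, in place of code of your own. Each camera call takes 0.05 s, during which the arm holds its last target. There are 200 camera calls.

TASK

Draw the taper gauge out of its wooden stand by its handle and slide its blade straight down, flat between the two upright oak plates of the gap jig, until both plates drag on it snugly: the sprung plate should have given way by about a millimetre or two, not be rammed open. Finish while holding the gauge still by its handle at that depth, upright, without letting go and with the gripper clear of the jig, and leave the other things on the bench alone.

Things in the scene. Friction and masses are not known exactly. Their poses are not given: they have to be found in the camera images.
- gauge_grip (a point): centre of the gauge's dark wood handle, a block 24 mm (its x) x 32 mm (its y) x 50 mm tall, with a brass collar at its foot; z points up. From its underside, 25 mm below this point, hangs a steel wedge blade 80 mm long, 18 mm wide along y, its thickness along x tapering evenly from 10 mm at the handle to 2 mm at the tip. A half turn about z leaves the gauge the same
- gauge_tip (a point): middle of the gauge's blade tip, 105 mm below gauge_grip along the gauge's z; hidden in the stand at the start
- stand: light wood block, 54 x 74 mm and 95 mm tall, fixed, origin at the centre of its underside, z up; a slot 14 mm (x) by 24 mm (y) opens in its top and the gauge stands in it loosely, blade down, the handle's underside resting on the block's top, so the gauge must be raised at least 80 mm to come free
- jig: gap jig: fixed aluminium base 190 (x) x 90 (y) x 14 mm, origin at the centre of its underside, z up. On it two upright oak plates, 16 mm thick, 70 mm wide along y, tops 110 mm above the bench, face each other along x across a gap of 3.5 to 5.5 mm, open above and clear down to 26 mm above the bench. All fittings behind the plates are lower than the plates
- set_edge (a point): on the plate at the -x side of the gap (held where it was set by friction): centre of its width, in the plane of its inner face, at the height of its top (110 mm above the bench); axes as the jig's
- push_edge (a point): the same point on the sprung plate at the +x side of the gap (two coil springs behind it); the middle of the gap lies half-way between set_edge and push_edge; axes as the jig's
- push (a joint): how far the sprung plate has been pushed back along the jig's +x, in m: 0 at rest, spring 3 N per mm, stop at 10 mm. Snug is 1 to 2 mm (3 to 6 N of squeeze on the blade); pushing the blade down then takes about 4 to 9 N by friction, rising slowly with depth
- push_plate: the sprung oak plate; origin at bench height in the plane of its inner face. Both plates' inner top edges are bevelled, 5 mm back and 10 mm deep, as a lead-in to the gap
- set_plate: the other oak plate; origin at bench height in the plane of its inner face. Both plates ride on one carriage that floats easily up to 8 mm either way along the jig's x (weak 60 N/m centring), so the gap centres itself on the blade
- gauge: the taper gauge as a whole, about 110 g; origin at the centre of the handle's underside, z up through the handle
- brush: loose flat brush, about 0.2 m long, lying on the bench along x between jig and stand, leave alone
- glue: loose white bottle 56 mm across, 150 mm tall, leave alone
- tub: loose white plastic tub 110 mm across, 70 mm tall, leave alone
- mallet: loose hammer, about 0.25 m long, lying on the bench, leave alone
- sanding: loose cork sanding block 90 x 55 x 32 mm, leave alone
- jar: loose glass jar 80 mm across, 110 mm tall, leave alone
Mind the look-alikes: they are no part of the job. Of the things like the gauge, leave any that is turquoise; of the rest the smaller one is meant.

How it is judged:
On the way, in this order (a step that is already met when the one before it is completed fails the run):
1. the gauge is drawn clear of its stand, its tip above the plates' tops (height (world z) of gauge_tip above 0.112 m and contact force between the fingers and gauge above 1 N), for 0.1 s.
2. the blade's tip is between the plates (z of gauge_tip in the frame of push_edge below -0.015 m and x of gauge_tip in the frame of push_edge below 0 m and x of gauge_tip in the frame of set_edge above 0 m and y of gauge_tip in the frame of push_edge between -0.032 and 0.032 m), for 0.1 s.
At the end, for the whole second after the job is handed in: The gauge is held still and upright (within 0.15 rad) by the fingers with its blade flat between the two plates (tip at least 20 mm below their tops, within their width), both plates press on it with at least 1 N, the sprung plate is pushed back by 0.5 to 3 mm, and the robot does not touch the jig (value of joint push between 0.0005 and 0.003 m and contact force between gauge and push_plate above 1 N and contact force between gauge and set_plate above 1 N and contact force between the fingers and gauge above 2 N and z of gauge_tip in the frame of push_edge below -0.02 m and x of gauge_tip in the frame of push_edge below 0.001 m and x of gauge_tip in the frame of set_edge above -0.001 m and y of gauge_tip in the frame of push_edge between -0.032 and 0.032 m and angle between gauge's own z axis and vertical below 0.15 rad and angle between the x axis of gauge and the x axis of jig, either way round below 0.25 rad and linear speed of gauge below 0.01 m/s and contact force between each of the fingers, the arm and jig below 0.5 N); the arm keeps its last pose, push and grip.
It fails at once if the sprung plate is rammed open by more than 5 mm (value of joint push above 0.005 m).
It fails at once if a bystander is moved by more than 30 mm (distance of any of brush, glue, tub, mallet, sanding, jar from where it was at the start of the episode above 0.03 m).
It also fails if it takes over 40 s, if anything falls off the work surface, if the arm or the gripper's body presses on something with over 40 N, if the wrist force passes 120 N, or if a joint passes its speed limit or range.

## Working session

There is one attempt and no reset: what is moved stays moved. The work goes in short steps, Python scripts to look and compute and a tool call to move; the robot and the scene stay as the last step left them, time stands still between calls to the robot, and variables do not carry over. Pictures are saved under pics/ and viewed, on a budget of 10 in all, crops included, one or two more only if the job needs it, and the job is handed in when it is done.

Besides the shell and the picture viewer there is one more tool, called after "Request:" as name([rows], argument=value, ...), one row to a line, values as JSON. jog_arm: Moves the arm, as the interface text tells. Its arguments: {"type":"object","properties":{"commands":{"type":"array"},"squeeze":{"type":"number"}},"required":["commands"]}

```bash
mkdir -p pics; cat > h.py <<'E'
import numpy as np, cv2
from scipy.spatial.transform import Rotation as R
from plant import state, snapshot, job_done, regions_of, tip_of
def toolT(s):
    T=np.eye(4); q=s["tcp_rot"]; T[:3,:3]=R.from_quat([q[1],q[2],q[3],q[0]]).as_matrix(); T[:3,3]=s["tool_pos"]; return T
def shot(name):
    s=state(); p=snapshot(name)
    p["W"]=np.array(p["pose"]) if "pose" in p else toolT(s)@np.array(p["mount"])
    p["f"]=192/np.tan(np.radians(p["fovy"])/2); return p
def world(p,x): return (p["W"]@np.r_[x,1])[:3]
def proj(p,x):
    c=np.linalg.inv(p["W"])@np.r_[x,1]; return p["f"]*c[:2]/c[2]+[p["cx"],p["cy"]]
def ray(p,uv,z):
    d=p["W"][:3,:3]@np.r_[(uv[0]-p["cx"])/p["f"],(uv[1]-p["cy"])/p["f"],1]; o=p["W"][:3,3]; return o+d*(z-o[2])/d[2]
def find(p,things):
    for t in things:
        for r in tip_of(p,t)[:4]:
            w=world(p,r["xyz"]); print(t,round(r["conf"],2),w.round(3),proj(p,w).round())
E
python3 - <<'E'
from h import *
s=state(); print(s); print(toolT(s).round(3))
a=[]
for n in ["side","top"]:
    p=shot(n); print(n,p["W"].round(3)); find(p,["gauge_grip","set_edge","push_edge","jig","stand"]); cv2.imwrite(f"pics/{n}0.png",p["color"])
E
```

```text
{'time': 0.0, 'joints': array([-1.35281487,  0.57653425,  0.0248182 ,  1.43792121, -0.01500299,
        1.12900466, -0.0565143 ]), 'qd': array([ 0.00054537, -0.00156538,  0.00084127,  0.00018508,  0.00092268,
       -0.00082502,  0.000966  ]), 'effort': array([-1.74086140e-04, -7.65780258e+01,  2.25047685e+00, -2.85971153e+01,
        1.52507873e-02,  1.32671784e-02, -2.03511149e-05]), 'tool_pos': array([0.20045591, 0.64401876, 0.20503601]), 'tcp_rot': array([ 0.69900983,  0.10568572,  0.6991386 , -0.10686909]), 'ft_force': array([ 1.12540182,  0.09517557, -0.24290833]), 'wrist_torque': array([-0.00626062,  0.03111318,  0.02926704]), 'width': 0.085529234735279}
[[-0.     0.297  0.955  0.2  ]
 [-0.002  0.955 -0.297  0.644]
 [-1.    -0.002  0.     0.205]
 [ 0.     0.     0.     1.   ]]
side [[ 0.969 -0.128  0.21   0.248]
 [-0.246 -0.494  0.834 -1.091]
 [-0.003 -0.86  -0.511  0.839]
 [ 0.     0.     0.     1.   ]]
gauge_grip 0.77 [0.367 0.173 0.017] [195. 212.]
gauge_grip 0.63 [0.529 0.227 0.119] [238. 172.]
gauge_grip 0.62 [ 0.503 -0.158 -0.004] [259. 273.]
gauge_grip 0.5 [0.315 0.664 0.012] [168. 154.]
set_edge 0.64 [ 0.505 -0.165  0.109] [261. 242.]
push_edge 0.59 [ 0.509 -0.16   0.103] [261. 243.]
jig 0.9 [ 0.507 -0.159  0.002] [261. 271.]
stand 0.57 [ 0.526  0.225 -0.005] [238. 203.]
top [[ 0.005 -0.98   0.198  0.261]
 [-1.    -0.007 -0.009  0.098]
 [ 0.01  -0.198 -0.98   1.472]
 [ 0.     0.     0.     1.   ]]
gauge_grip 0.49 [0.37  0.176 0.013] [231. 244.]
gauge_grip 0.39 [0.528 0.225 0.119] [215. 194.]
set_edge 0.65 [0.527 0.226 0.003] [218. 200.]
set_edge 0.48 [ 0.508 -0.157  0.114] [329. 201.]
push_edge 0.68 [ 0.511 -0.162  0.115] [330. 200.]
jig 0.68 [ 0.512 -0.159  0.006] [324. 205.]
stand 0.9 [ 0.526  0.224 -0.001] [218. 201.]
```

View pics/side0.png

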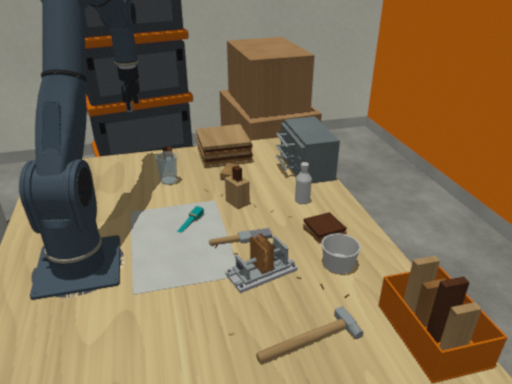

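View pics/top0.png

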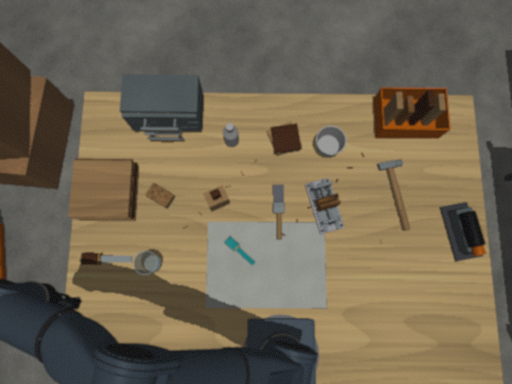

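The gauge stands in the stand at side (237,172) / top (216,195). The turquoise one at top (238,248) is a decoy. The jig is at top (325,205) with its long axis turned by about 23°. Moving above the stand to look with the wrist camera.

Request:
jog_arm([
  [8.5, -6, -4, 4, 0],
  [8.5, -10, -8, 10, 0],
  [8.5, -10, -12, 16, 0],
  [8.5, -10, -15.5, 22, 0],
  [8.5, -10, -19, 26, 0],
], squeeze=40)

```text
time: 1.23
tool_pos: [0.3696, 0.4175, 0.305]
tcp_rot: [0.699, 0.107, 0.699, -0.106]
ft_force: [1.6, -0.1, -0.1]
width: 0.0848
```

Request:
jog_arm([
  [8.5, 0, -4, 4, 0],
  [8.5, 0, -8, 9, 0],
  [8.5, 0, -10, 14, 0],
  [8.5, 0, -11, 17.5, 0],
  [8.5, 0, -11, 17.5, 0],
])

```text
time: 1.85
tool_pos: [0.5061, 0.2576, 0.3049]
tcp_rot: [0.699, 0.108, 0.698, -0.108]
ft_force: [-0.8, 0.3, -1.2]
width: 0.0851
```

```bash
python3 - <<'E'
from h import *
s=state(); print(toolT(s).round(3),s["time"])
p=shot("wrist"); find(p,["gauge_grip","stand"]); cv2.imwrite("pics/w1.png",p["color"]); print(np.array(p["mount"]).round(3),proj(p,s["tool_pos"]))
E
```

```text
[[ 0.002  0.302  0.953  0.506]
 [-0.     0.953 -0.302  0.258]
 [-1.     0.     0.002  0.305]
 [ 0.     0.     0.     1.   ]] 1.85
gauge_grip 0.57 [0.526 0.226 0.122] [234. 189.]
stand 0.9 [0.53  0.224 0.005] [239. 171.]
[[ 0.001 -0.283  0.959 -0.168]
 [ 1.     0.    -0.001  0.001]
 [-0.     0.959  0.283 -0.072]
 [ 0.     0.     0.     1.   ]] [251.82924395 223.67121698]
```

View pics/w1.png

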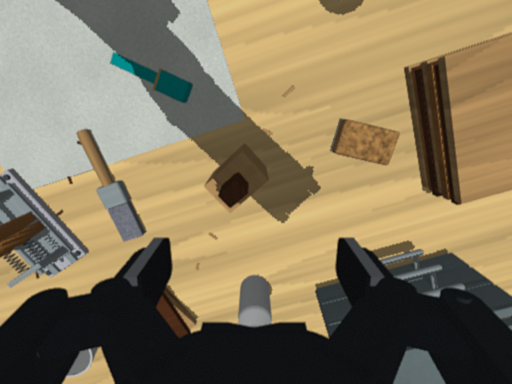

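The wrist picture shows the dark handle at (234,189) on the stand at (237,178), both turned in the picture. I'll enlarge a crop to get the yaw.

```bash
python3 - <<'E'
from h import *
p=shot("wrist")
for t,z in [("gauge",.145),("stand",.095)]:
    for r in regions_of(p,t)[:3]:
        m=r["mask"].astype(np.uint8); c=max(cv2.findContours(m,0,1)[0],key=cv2.contourArea)[:,0]
        h=cv2.convexHull(c)[:,0]
        w=np.array([ray(p,u,z)[:2] for u in h])*1000
        a=cv2.approxPolyDP(h,2,True)[:,0]
        print(t,round(r["conf"],2),c.mean(0),cv2.minAreaRect(w.astype(np.float32))); print(np.c_[a,[ray(p,u,z)[:2].round(4) for u in a]])
cv2.imwrite("pics/w2.png",cv2.resize(p["color"][130:230,180:300],None,fx=6,fy=6,interpolation=cv2.INTER_CUBIC))
E
```

```text
gauge 0.78 [151.09677419  78.62903226] ((372.0062561035156, 185.2111358642578), (89.91743469238281, 23.941434860229492), 47.43523025512695)
[[1.850e+02 1.040e+02 4.082e-01 2.119e-01]
 [1.780e+02 1.040e+02 4.059e-01 2.044e-01]
 [1.530e+02 9.200e+01 3.859e-01 1.827e-01]
 [1.090e+02 6.400e+01 3.456e-01 1.487e-01]
 [1.120e+02 5.500e+01 3.385e-01 1.556e-01]
 [1.600e+02 7.100e+01 3.683e-01 1.984e-01]
 [1.890e+02 8.500e+01 3.909e-01 2.233e-01]
 [1.910e+02 8.900e+01 3.954e-01 2.239e-01]]
gauge 0.74 [231.54216867 191.81927711] ((521.0789794921875, 228.75350952148438), (30.003772735595703, 42.00070571899414), 23.709199905395508)
[[2.350e+02 1.730e+02 4.996e-01 2.404e-01]
 [2.470e+02 1.860e+02 5.193e-01 2.493e-01]
 [2.450e+02 1.950e+02 5.294e-01 2.435e-01]
 [2.260e+02 2.100e+02 5.410e-01 2.150e-01]
 [2.160e+02 1.960e+02 5.201e-01 2.092e-01]
 [2.190e+02 1.870e+02 5.104e-01 2.164e-01]]
stand 0.58 [235.63758389 180.06711409] ((520.8401489257812, 230.82020568847656), (61.26319122314453, 84.7710189819336), 25.041946411132812)
[[2.430e+02 1.450e+02 4.762e-01 2.562e-01]
 [2.640e+02 1.690e+02 5.159e-01 2.737e-01]
 [2.660e+02 1.820e+02 5.344e-01 2.711e-01]
 [2.280e+02 2.150e+02 5.653e-01 2.048e-01]
 [2.030e+02 1.870e+02 5.152e-01 1.848e-01]
 [2.120e+02 1.730e+02 5.001e-01 2.036e-01]]
```

View pics/w2.png

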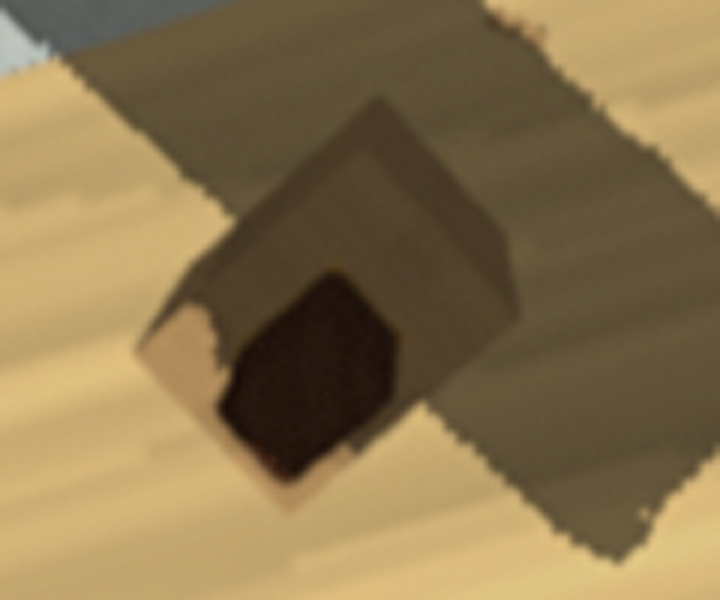

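The crop shows the handle's top corners at about (216,196), (226,210) and (245,195) in the full picture. Unprojected, they put the gauge's x axis at about 23° and its centre near (0.525, 0.2255). I'll turn so the jaws close along gauge x.

Request:
jog_arm([
  [8.5, 2, -1, 1, 10],
  [8.5, 4, -2, 2, 20],
  [8.5, 6, -2.5, 2.8, 30],
  [8.5, 6, -2.5, 2.8, 40],
  [8.5, 6, -2.5, 2.8, 49.4],
])

```text
time: 2.78
tool_pos: [0.5219, 0.2301, 0.2449]
tcp_rot: [0.59, 0.39, 0.59, -0.389]
ft_force: [-0.0, 0.4, -0.5]
width: 0.0847
```

```bash
python3 - <<'E'
from h import *
s=state(); T=toolT(s); print(T.round(3),s["time"],s["joints"].round(2))
p=shot("wrist"); find(p,["gauge_grip","stand"])
for t,z in [("gauge",.145),("stand",.095)]:
    for r in regions_of(p,t)[:2]:
        m=r["mask"].astype(np.uint8); c=max(cv2.findContours(m,0,1)[0],key=cv2.contourArea)
        a=cv2.approxPolyDP(cv2.convexHull(c),2,True)[:,0]
        print(t,round(r["conf"],2)); print(np.c_[a,[ray(p,u,z)[:2].round(4) for u in a],[ (T[:3,:3].T@(ray(p,u,z)-T[:3,3]))[1:].round(4) for u in a]])
cv2.imwrite("pics/w3.png",p["color"])
E
```

```text
[[ 0.     0.919  0.393  0.522]
 [ 0.001  0.393 -0.919  0.23 ]
 [-1.     0.001 -0.001  0.245]
 [ 0.     0.     0.     1.   ]] 2.775 [-0.74  0.4   0.36  1.67 -0.16  1.09  0.07]
gauge_grip 0.65 [0.528 0.228 0.121] [257. 182.]
gauge_grip 0.6 [0.369 0.173 0.019] [137. 156.]
stand 0.71 [0.528 0.228 0.002] [256. 162.]
gauge 0.78
[[ 2.650e+02  1.660e+02  5.257e-01  2.520e-01  1.200e-02 -1.850e-02]
 [ 2.670e+02  2.020e+02  5.424e-01  2.190e-01  1.440e-02  1.830e-02]
 [ 2.460e+02  2.040e+02  5.238e-01  2.088e-01 -6.700e-03  2.040e-02]
 [ 2.440e+02  1.680e+02  5.077e-01  2.421e-01 -8.400e-03 -1.660e-02]]
gauge 0.74
[[ 1.530e+02  1.420e+02  4.188e-01  2.314e-01 -9.440e-02 -4.160e-02]
 [ 1.600e+02  1.550e+02  4.287e-01  2.222e-01 -8.890e-02 -2.930e-02]
 [ 1.570e+02  1.610e+02  4.278e-01  2.154e-01 -9.230e-02 -2.350e-02]
 [ 1.300e+02  1.740e+02  4.075e-01  1.928e-01 -1.200e-01 -1.060e-02]
 [ 9.100e+01  1.870e+02  3.756e-01  1.648e-01 -1.602e-01  2.600e-03]
 [ 8.600e+01  1.870e+02  3.711e-01  1.628e-01 -1.652e-01  2.600e-03]
 [ 8.200e+01  1.810e+02  3.660e-01  1.673e-01 -1.681e-01 -3.500e-03]
 [ 1.170e+02  1.540e+02  3.905e-01  2.069e-01 -1.300e-01 -3.020e-02]
 [ 1.470e+02  1.390e+02  4.128e-01  2.318e-01 -9.970e-02 -4.440e-02]]
stand 0.69
[[ 2.720e+02  1.370e+02  5.255e-01  2.768e-01  2.150e-02 -4.140e-02]
 [ 2.780e+02  1.440e+02  5.349e-01  2.724e-01  2.840e-02 -3.360e-02]
 [ 2.780e+02  2.050e+02  5.651e-01  2.063e-01  3.020e-02  3.910e-02]
 [ 2.640e+02  2.080e+02  5.512e-01  1.962e-01  1.350e-02  4.290e-02]
 [ 2.330e+02  2.080e+02  5.169e-01  1.815e-01 -2.380e-02  4.290e-02]
 [ 2.310e+02  1.440e+02  4.862e-01  2.516e-01 -2.450e-02 -3.360e-02]
 [ 2.360e+02  1.380e+02  4.889e-01  2.600e-01 -1.880e-02 -4.030e-02]]
```

View pics/w3.png

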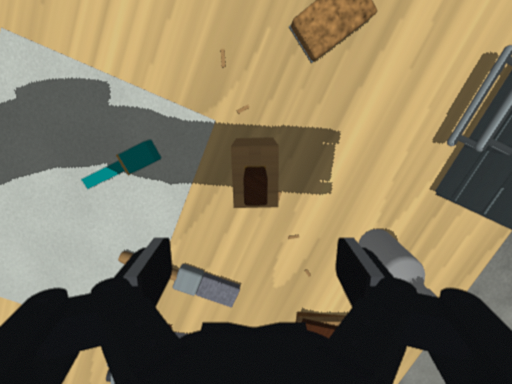

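Handle at (256,186), stand at (255,172). Both are nearly aligned with the jaws. Centre is at tool y +3 mm, z +3.5 mm. Descending.

Request:
jog_arm([
  [8.5, 3, 0.3, 0.35, -1.5],
  [8.5, 7, 0.3, 0.35, -1.5],
  [8.5, 11, 0.3, 0.35, -1.5],
  [8.5, 14, 0.3, 0.35, -1.5],
  [8.5, 14, 0.3, 0.35, -1.5],
])

```text
time: 3.65
tool_pos: [0.5251, 0.2278, 0.1035]
tcp_rot: [0.597, 0.378, 0.598, -0.379]
ft_force: [0.5, 0.3, 0.4]
width: 0.085
```

Request:
jog_arm([
  [1, 0, 0, 0, 0],
  [1, 0, 0, 0, 0],
  [1, 0, 0, 0, 0],
  [1, 0, 0, 0, 0],
  [1, 0, 0, 0, 0],
], squeeze=60)

```text
time: 4.28
tool_pos: [0.5254, 0.228, 0.1045]
tcp_rot: [0.597, 0.378, 0.598, -0.378]
ft_force: [-1.4, -0.6, 6.5]
width: 0.0227
```

Request:
jog_arm([
  [1, -0.5, 0, 0, 0],
  [1, -2, 0, 0, 0],
  [1, -5, 0, 0, 0],
  [1, -9, 0, 0, 0],
  [1, -13, 0, 0, 0],
])

```text
time: 4.9
tool_pos: [0.5255, 0.2277, 0.2368]
tcp_rot: [0.597, 0.378, 0.598, -0.378]
ft_force: [0.3, 0.8, -0.7]
width: 0.0226
```

Request:
jog_arm([
  [1, -2, 0, 0, 0],
  [1, -2, 0, 0, 0],
])

```text
time: 5.15
tool_pos: [0.5265, 0.2279, 0.2592]
tcp_rot: [0.598, 0.38, 0.597, -0.377]
ft_force: [-0.7, 0.0, -1.5]
width: 0.0223
```

```bash
python3 - <<'E'
from h import *
s=state(); T=toolT(s); print(T.round(3),s["time"],s["joints"].round(2),s["ft_force"],s["width"])
p=shot("wrist"); find(p,["gauge_tip","gauge_grip"]); p=shot("side"); find(p,["gauge_grip","gauge_tip"])
for n in ["side","top"]:
    p=shot(n)
    for r in regions_of(p,"jig")[:2]+regions_of(p,"push_plate")[:2]+regions_of(p,"set_plate")[:2]:
        c=max(cv2.findContours(r["mask"].astype(np.uint8),0,1)[0],key=cv2.contourArea)
        a=cv2.boxPoints(cv2.minAreaRect(c)); print(n,round(r["conf"],2),[ray(p,u,.014)[:2].round(3).tolist() for u in a])
E
```

```text
[[ 0.002  0.904  0.427  0.527]
 [ 0.003  0.427 -0.904  0.228]
 [-1.     0.003 -0.002  0.259]
 [ 0.     0.     0.     1.   ]] 5.15 [-0.73  0.4   0.36  1.64 -0.15  1.13  0.11] [-0.66072533  0.02097051 -1.48362618] 0.02231023284756779
gauge_tip 0.67 [0.529 0.229 0.166] [256. 186.]
gauge_tip 0.62 [0.303 0.094 0.002] [ 85. 174.]
gauge_grip 0.71 [0.528 0.225 0.278] [252. 242.]
gauge_grip 0.7 [0.368 0.172 0.017] [138. 148.]
gauge_grip 0.81 [0.527 0.223 0.272] [237. 132.]
gauge_grip 0.74 [0.367 0.174 0.015] [196. 212.]
gauge_grip 0.52 [0.317 0.662 0.011] [168. 154.]
gauge_tip 0.81 [0.3   0.094 0.003] [179. 231.]
gauge_tip 0.76 [0.522 0.221 0.165] [236. 162.]
gauge_tip 0.52 [0.527 0.225 0.272] [236. 132.]
side 0.87 [[0.396, -0.047], [0.625, 0.032], [0.607, -0.196], [0.407, -0.249]]
side 0.47 [[0.263, 0.686], [0.346, 0.685], [0.329, 0.383], [0.257, 0.387]]
side 0.86 [[0.53, -0.004], [0.596, 0.015], [0.58, -0.169], [0.52, -0.182]]
side 0.72 [[0.509, -0.014], [0.56, -0.027], [0.516, -0.184], [0.469, -0.172]]
top 0.65 [[0.589, -0.087], [0.622, -0.189], [0.435, -0.241], [0.403, -0.141]]
top 0.69 [[0.726, 0.21], [0.82, 0.212], [0.82, 0.156], [0.726, 0.155]]
top 0.48 [[0.531, -0.12], [0.56, -0.206], [0.535, -0.213], [0.506, -0.128]]
top 0.63 [[0.509, -0.126], [0.531, -0.212], [0.506, -0.218], [0.484, -0.131]]
top 0.54 [[0.588, -0.085], [0.622, -0.191], [0.434, -0.242], [0.402, -0.139]]
```

Gauge is drawn: tip at 0.167, hanging straight. The jig's x axis is at about 15.5°, its centre near (0.509,-0.16). Moving over it.

Request:
jog_arm([
  [1, 0, -2, 4, 2],
  [1, 0, -5, 9, 4],
  [1, 0, -8, 14.5, 6],
  [1, 0, -10.5, 20, 8],
  [1, 0, -13, 25, 9.8],
])

```text
time: 6.48
tool_pos: [0.5147, -0.0561, 0.2568]
tcp_rot: [0.562, 0.429, 0.563, -0.428]
ft_force: [0.6, 0.4, -0.8]
width: 0.0224
```

Request:
jog_arm([
  [1, 0, -0.8, 4, 0],
  [1, 0, -1.5, 7.5, 0],
  [1, 0, -2, 9.5, 0],
  [1, 0, -2, 9.5, 0],
  [1, 0, -2, 9.5, 0],
])

```text
time: 7.1
tool_pos: [0.5208, -0.152, 0.2566]
tcp_rot: [0.562, 0.428, 0.563, -0.428]
ft_force: [-0.7, 1.1, -0.3]
width: 0.0226
```

```bash
cat > look.py <<'E'
from h import *
import sys
s=state(); T=toolT(s); print(T.round(3),s["time"],s["ft_force"].round(1),s["width"])
Ti=np.linalg.inv(T)
for n in sys.argv[2:]:
    p=shot(n)
    for t in ["gauge_tip","gauge_grip","set_edge","push_edge","jig"]:
        for r in tip_of(p,t)[:1]:
            w=world(p,r["xyz"]); print(n,t,round(r["conf"],2),w.round(4),"tool",(Ti@np.r_[w,1])[:3].round(4),proj(p,w).round())
    for t in ["set_plate","push_plate","jig"]:
        for r in regions_of(p,t)[:1]:
            c=max(cv2.findContours(r["mask"].astype(np.uint8),0,1)[0],key=cv2.contourArea)
            a=cv2.approxPolyDP(cv2.convexHull(c),2,True)[:,0]; print(n,t,round(r["conf"],2),a.tolist())
    cv2.imwrite(f"pics/{sys.argv[1]}_{n}.png",p["color"])
E
python3 look.py a wrist side
```

```text
[[-0.001  0.964  0.267  0.521]
 [ 0.002  0.267 -0.964 -0.152]
 [-1.    -0.    -0.002  0.257]
 [ 0.     0.     0.     1.   ]] 7.1 [-0.7  1.1 -0.3] 0.02262376301960465
wrist gauge_tip 0.73 [ 0.5191 -0.1518  0.1685] tool [ 0.0881 -0.0016 -0.0005] [251. 187.]
wrist gauge_grip 0.77 [ 0.521  -0.1547  0.2742] tool [-0.0176 -0.0006  0.0026] [251. 241.]
wrist set_edge 0.75 [ 0.7409 -0.1796  0.0023] tool [0.2541 0.2047 0.0857] [381. 211.]
wrist push_edge 0.96 [ 0.511  -0.1601  0.1101] tool [ 0.1465 -0.0116  0.0054] [243. 179.]
wrist jig 0.87 [ 0.5086 -0.1591  0.0028] tool [ 0.2538 -0.0137  0.004 ] [244. 161.]
wrist set_plate 0.64 [[241, 141], [242, 196], [233, 206], [229, 206], [227, 150], [232, 141]]
wrist push_plate 0.77 [[282, 150], [267, 186], [246, 200], [246, 141], [256, 140]]
wrist jig 0.83 [[310, 132], [307, 190], [294, 199], [228, 206], [184, 189], [179, 152], [180, 132]]
side gauge_tip 0.74 [ 0.5154 -0.157   0.1646] tool [ 0.0921 -0.0065  0.0036] [264. 223.]
side gauge_grip 0.87 [ 0.5249 -0.1539  0.2724] tool [-0.0158  0.0034  0.0029] [268. 188.]
side set_edge 0.67 [ 0.5041 -0.1648  0.109 ] tool [ 0.1476 -0.0196  0.0082] [260. 242.]
side push_edge 0.9 [ 0.5099 -0.1601  0.1084] tool [ 0.1482 -0.0126  0.0051] [262. 241.]
side jig 0.89 [ 0.5085 -0.1588 -0.0007] tool [ 0.2573 -0.0137  0.0036] [261. 272.]
side set_plate 0.73 [[251, 237], [266, 251], [266, 269], [263, 273], [249, 258]]
side push_plate 0.8 [[258, 234], [283, 254], [270, 271], [267, 270], [256, 239]]
side jig 0.72 [[275, 236], [287, 248], [296, 269], [240, 293], [225, 272], [251, 237]]
```

View pics/a_wrist.png

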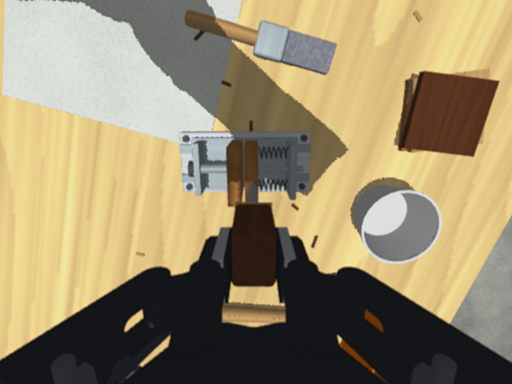

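The wrist view shows the jig aligned with the tool. The gap between the plates is at column ≈244 (rows 141–200), the blade and handle at column ≈251. Shifting about −10.5 mm in y and +5 mm in z, then down to just above the plates.

Request:
jog_arm([
  [1, 0, -1.05, 0.5, 0],
  [1, 1.5, -1.05, 0.5, 0],
  [1, 3, -1.05, 0.5, 0],
  [1, 3.5, -1.05, 0.5, 0],
  [1, 3.5, -1.05, 0.5, 0],
])

```text
time: 8.62
tool_pos: [0.5118, -0.1604, 0.221]
tcp_rot: [0.562, 0.428, 0.563, -0.428]
ft_force: [-0.6, 0.3, -0.3]
width: 0.0227
```

```bash
python3 look.py b wrist side; python3 -c "
import cv2,numpy as np
a=cv2.imread('pics/b_wrist.png')[120:240,200:300]; b=cv2.imread('pics/b_side.png')[180:300,210:310]
cv2.imwrite('pics/b.png',np.hstack([cv2.resize(x,(400,480),interpolation=2) if 0 else cv2.resize(x,None,fx=4,fy=4,interpolation=2) for x in (a,b)]))"
```

```text
[[-0.002  0.964  0.266  0.512]
 [ 0.001  0.266 -0.964 -0.16 ]
 [-1.    -0.001 -0.001  0.221]
 [ 0.     0.     0.     1.   ]] 8.625 [-0.6  0.3 -0.3] 0.02267052727906384
wrist gauge_tip 0.92 [ 0.5114 -0.1626  0.133 ] tool [ 0.088  -0.0008  0.0022] [252. 190.]
wrist gauge_grip 0.56 [ 0.5121 -0.16    0.2391] tool [-0.018   0.0004 -0.0003] [253. 237.]
wrist set_edge 0.75 [ 0.5101 -0.161   0.11  ] tool [ 0.1111 -0.0016  0.0003] [251. 182.]
wrist push_edge 0.8 [ 0.5097 -0.1627  0.1101] tool [ 0.1109 -0.0024  0.0018] [250. 183.]
wrist jig 0.64 [ 0.511  -0.1599  0.001 ] tool [ 0.22   -0.0003 -0.0004] [253. 162.]
wrist set_plate 0.78 [[249, 138], [249, 198], [246, 202], [238, 202], [234, 199], [234, 150], [238, 139]]
wrist push_plate 0.58 [[300, 147], [298, 189], [268, 201], [259, 200], [254, 183], [254, 139], [265, 138]]
wrist jig 0.73 [[324, 130], [322, 181], [319, 192], [308, 204], [201, 199], [185, 191], [180, 150], [183, 130]]
side gauge_tip 0.81 [0.297  0.0945 0.0013] tool [ 0.2203 -0.1389 -0.3025] [178. 232.]
side gauge_grip 0.89 [ 0.5136 -0.1616  0.2372] tool [-0.0162  0.0014  0.0016] [264. 201.]
side set_edge 0.91 [ 0.5049 -0.1659  0.1106] tool [ 0.1104 -0.008   0.0037] [261. 242.]
side push_edge 0.55 [ 0.5113 -0.1598  0.1072] tool [ 1.138e-01 -1.000e-04 -5.000e-04] [263. 241.]
side jig 0.85 [ 0.5116 -0.1612 -0.0013] tool [ 2.223e-01 -1.000e-04  1.100e-03] [262. 272.]
side set_plate 0.63 [[276, 237], [287, 248], [295, 269], [240, 293], [226, 275], [235, 256], [250, 237], [258, 234]]
side push_plate 0.8 [[257, 234], [282, 253], [271, 271], [267, 271], [256, 239]]
side jig 0.65 [[276, 237], [286, 247], [296, 269], [240, 293], [225, 275], [235, 255], [252, 236], [259, 234]]
```

View pics/b.png

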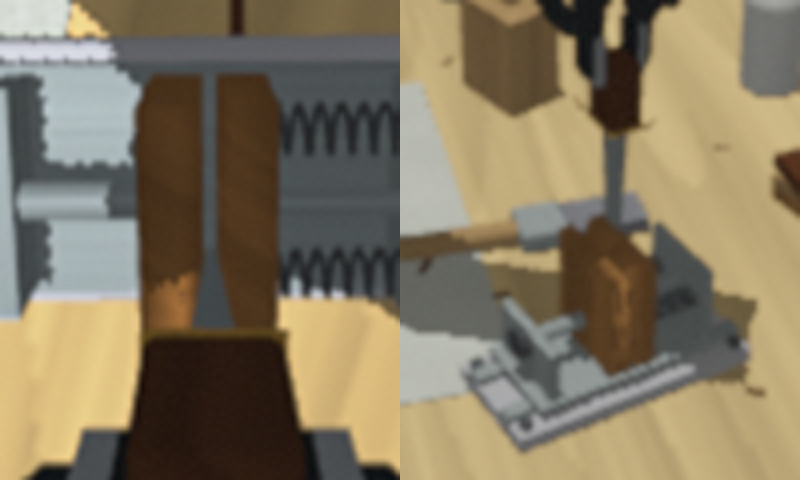

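Left crop: the gap (crop columns 201–217, full-picture ≈252) lines up with the blade and handle (tip ≈252,190). Side view agrees and shows the gauge upright. Descending, watching force.

Request:
jog_arm([
  [1, 1.2, 0, 0.1, 0],
  [1, 2.4, 0, 0.1, 0],
  [1, 3.6, 0, 0.1, 0],
  [1, 4.2, 0, 0.1, 0],
  [1, 4.2, 0, 0.1, 0],
])

```text
time: 10.15
tool_pos: [0.5119, -0.1615, 0.1791]
tcp_rot: [0.562, 0.428, 0.563, -0.428]
ft_force: [-1.4, 0.6, -0.5]
width: 0.0223
```

Request:
jog_arm([
  [1, 0.25, 0, 0, 0],
  [1, 0.5, 0, 0, 0],
  [1, 0.5, 0, 0, 0],
])

```text
time: 10.52
tool_pos: [0.5119, -0.1614, 0.1741]
tcp_rot: [0.562, 0.428, 0.563, -0.428]
ft_force: [0.2, -0.7, -1.5]
width: 0.0226
```

Request:
jog_arm([
  [1, 0.25, 0, 0, 0],
  [1, 0.5, 0, 0, 0],
  [1, 0.5, 0, 0, 0],
])

```text
time: 10.9
tool_pos: [0.5118, -0.1613, 0.1689]
tcp_rot: [0.562, 0.428, 0.563, -0.428]
ft_force: [-0.8, -0.2, -0.5]
width: 0.0229
```

Request:
jog_arm([
  [1, 0.3, 0, 0, 0],
  [1, 0.5, 0, 0, 0],
  [1, 0.5, 0, 0, 0],
])

```text
time: 11.28
tool_pos: [0.5117, -0.1613, 0.1637]
tcp_rot: [0.562, 0.428, 0.563, -0.429]
ft_force: [0.7, -0.3, -1.5]
width: 0.0221
```

Request:
jog_arm([
  [1, 0.3, 0, 0, 0],
  [1, 0.5, 0, 0, 0],
  [1, 0.5, 0, 0, 0],
])

```text
time: 11.65
tool_pos: [0.5116, -0.1613, 0.1585]
tcp_rot: [0.562, 0.428, 0.563, -0.429]
ft_force: [0.6, -1.1, -1.3]
width: 0.0222
```

```bash
python3 look.py c wrist side; python3 -c "
import cv2,numpy as np
a=cv2.imread('pics/c_wrist.png')[120:240,200:300]; b=cv2.imread('pics/c_side.png')[180:300,210:310]
cv2.imwrite('pics/c.png',np.hstack([cv2.resize(x,None,fx=4,fy=4,interpolation=2) for x in (a,b)]))"
```

```text
[[-0.002  0.964  0.266  0.512]
 [ 0.001  0.266 -0.964 -0.161]
 [-1.    -0.002 -0.002  0.158]
 [ 0.     0.     0.     1.   ]] 11.65 [ 0.6 -1.1 -1.3] 0.022212988433630423
wrist gauge_tip 0.75 [ 0.5114 -0.1602  0.0683] tool [ 0.0902  0.0003 -0.001 ] [253. 186.]
wrist gauge_grip 0.86 [ 0.5146 -0.161   0.1753] tool [-0.0168  0.0029  0.0004] [257. 237.]
wrist set_edge 0.95 [ 0.5076 -0.1575  0.1112] tool [ 0.0473 -0.0028 -0.0047] [249. 196.]
wrist push_edge 0.59 [ 0.5138 -0.1619  0.11  ] tool [0.0485 0.002  0.0011] [255. 202.]
wrist jig 0.63 [ 0.5104 -0.1571  0.002 ] tool [ 0.1565  0.0003 -0.0041] [253. 169.]
wrist set_plate 0.88 [[249, 143], [248, 198], [231, 223], [229, 155], [237, 143]]
wrist push_plate 0.92 [[255, 143], [270, 143], [313, 153], [308, 210], [274, 216], [258, 200]]
wrist jig 0.72 [[338, 133], [336, 191], [332, 206], [322, 225], [231, 223], [188, 218], [174, 208], [170, 195], [166, 154], [168, 133]]
side gauge_tip 0.67 [2.997e-01 9.310e-02 2.000e-04] tool [ 0.159  -0.1363 -0.3014] [179. 232.]
side gauge_grip 0.84 [ 0.5139 -0.1669  0.1728] tool [-0.0143  0.0007  0.006 ] [264. 223.]
side set_edge 0.9 [ 0.504  -0.1606  0.1092] tool [ 0.0493 -0.007  -0.0027] [260. 241.]
side push_edge 0.66 [ 0.5103 -0.158   0.1054] tool [ 0.0531 -0.0003 -0.0034] [262. 242.]
side jig 0.96 [ 0.5075 -0.1598  0.0015] tool [ 0.157  -0.0033 -0.0023] [261. 271.]
side set_plate 0.85 [[251, 236], [266, 251], [266, 271], [262, 274], [256, 271], [249, 254]]
side push_plate 0.62 [[266, 240], [283, 253], [271, 270], [267, 269]]
side jig 0.74 [[275, 236], [286, 246], [296, 269], [240, 293], [225, 274], [235, 255], [252, 237]]
```

View pics/c.png

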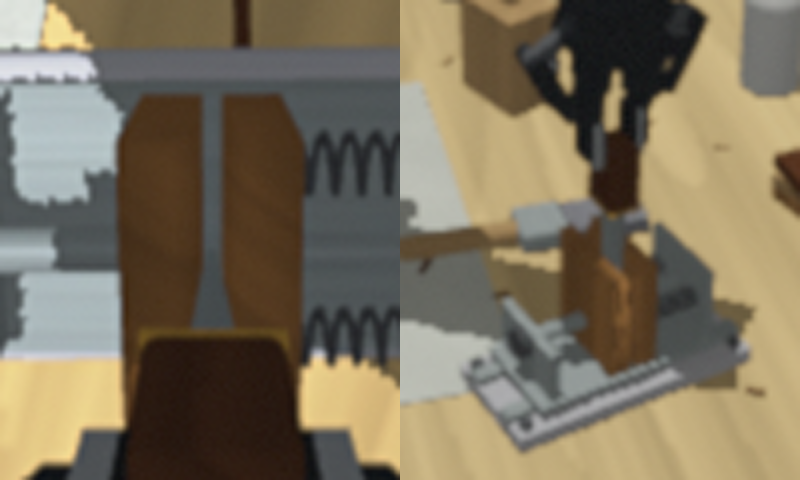

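The blade has gone between the plates (side crop ≈610,230), and wrist alignment still holds at column ≈253. No drag yet. Going on in small steps.

Request:
jog_arm([
  [1, 0.3, 0, 0, 0],
  [1, 0.3, 0, 0, 0],
])

```text
time: 12.8
tool_pos: [0.5119, -0.1613, 0.1557]
tcp_rot: [0.562, 0.428, 0.563, -0.428]
ft_force: [0.7, -0.6, -0.8]
width: 0.0226
```

Request:
jog_arm([
  [1, 0.3, 0, 0, 0],
  [1, 0.3, 0, 0, 0],
])

```text
time: 13.05
tool_pos: [0.512, -0.1613, 0.1525]
tcp_rot: [0.562, 0.428, 0.563, -0.428]
ft_force: [0.3, -0.7, 0.5]
width: 0.0226
```

Request:
jog_arm([
  [1, 0.3, 0, 0, 0],
  [1, 0.3, 0, 0, 0],
])

```text
time: 13.3
tool_pos: [0.5119, -0.1614, 0.1493]
tcp_rot: [0.562, 0.428, 0.563, -0.429]
ft_force: [0.4, 0.2, -0.4]
width: 0.0223
```

Request:
jog_arm([
  [1, 0.2, 0, 0, 0],
  [1, 0.2, 0, 0, 0],
])

```text
time: 13.55
tool_pos: [0.512, -0.1614, 0.1472]
tcp_rot: [0.562, 0.428, 0.563, -0.429]
ft_force: [0.4, -0.8, 1.2]
width: 0.0227
```

Request:
jog_arm([
  [1, 0.2, 0, 0, 0],
  [1, 0.2, 0, 0, 0],
])

```text
time: 13.8
tool_pos: [0.512, -0.1614, 0.1451]
tcp_rot: [0.562, 0.428, 0.563, -0.429]
ft_force: [0.5, -0.6, 2.6]
width: 0.0223
```

Request:
jog_arm([
  [1, 0.2, 0, 0, 0],
  [1, 0.2, 0, 0, 0],
])

```text
time: 14.05
tool_pos: [0.5121, -0.1614, 0.1431]
tcp_rot: [0.562, 0.428, 0.563, -0.429]
ft_force: [-0.5, -0.1, 3.0]
width: 0.0223
```

Drag is about 4 N net of the gauge's weight, so the push is near 1 mm. A bit deeper, aiming for about 6 N.

Request:
jog_arm([
  [1, 0.2, 0, 0, 0],
  [1, 0.2, 0, 0, 0],
])

```text
time: 14.3
tool_pos: [0.5121, -0.1614, 0.141]
tcp_rot: [0.562, 0.428, 0.563, -0.428]
ft_force: [-0.3, 0.3, 3.0]
width: 0.0222
```

Request:
jog_arm([
  [1, 0.2, 0, 0, 0],
  [1, 0.2, 0, 0, 0],
])

```text
time: 14.55
tool_pos: [0.5122, -0.1615, 0.139]
tcp_rot: [0.562, 0.428, 0.563, -0.428]
ft_force: [0.1, -1.0, 4.1]
width: 0.0229
```

```bash
python3 look.py d wrist side; python3 -c "
import cv2,numpy as np
a=cv2.imread('pics/d_wrist.png')[120:240,200:300]; b=cv2.imread('pics/d_side.png')[180:300,210:310]
cv2.imwrite('pics/d.png',np.hstack([cv2.resize(x,None,fx=4,fy=4,interpolation=2) for x in (a,b)]))"
```

```text
[[-0.001  0.964  0.266  0.512]
 [ 0.001  0.266 -0.964 -0.161]
 [-1.    -0.001 -0.001  0.139]
 [ 0.     0.     0.     1.   ]] 14.55 [ 0.1 -1.   4.1] 0.022884992667502106
wrist gauge_tip 0.61 [ 0.5127 -0.1618  0.0512] tool [0.0879 0.0005 0.0006] [253. 188.]
wrist gauge_grip 0.88 [ 0.513  -0.1623  0.1548] tool [-0.0158  0.0005  0.0009] [253. 237.]
wrist set_edge 0.75 [ 0.51   -0.153   0.1129] tool [ 0.0262  0.0001 -0.0088] [253. 199.]
wrist push_edge 0.87 [ 0.5155 -0.1589  0.1104] tool [ 0.0286  0.0039 -0.0016] [258. 208.]
wrist jig 0.86 [ 0.5116 -0.1592  0.0032] tool [ 0.1358  0.0002 -0.0022] [253. 174.]
wrist set_plate 0.92 [[248, 145], [248, 198], [231, 226], [228, 226], [225, 159], [234, 145]]
wrist push_plate 0.64 [[154, 355], [131, 373], [147, 356]]
wrist jig 0.81 [[343, 134], [340, 199], [326, 233], [184, 225], [168, 213], [160, 162], [162, 134]]
side gauge_tip 0.58 [0.2994 0.0921 0.0009] tool [ 0.1386 -0.1375 -0.3009] [179. 232.]
side gauge_grip 0.66 [ 0.5151 -0.1583  0.106 ] tool [ 0.033   0.0037 -0.0023] [264. 241.]
side set_edge 0.58 [ 0.5018 -0.1607  0.1066] tool [ 0.0325 -0.0098 -0.0035] [259. 242.]
side push_edge 0.85 [ 0.5168 -0.1595  0.1059] tool [ 0.0332  0.005  -0.0007] [264. 241.]
side jig 0.87 [ 0.5085 -0.1586  0.    ] tool [ 0.139  -0.0026 -0.0037] [261. 271.]
side set_plate 0.76 [[251, 237], [266, 252], [266, 270], [263, 273], [254, 266], [249, 257], [247, 246]]
side push_plate 0.86 [[266, 241], [274, 244], [283, 254], [271, 270], [267, 268]]
side jig 0.64 [[276, 237], [286, 248], [295, 270], [239, 291], [226, 274], [250, 237]]
```

View pics/d.png

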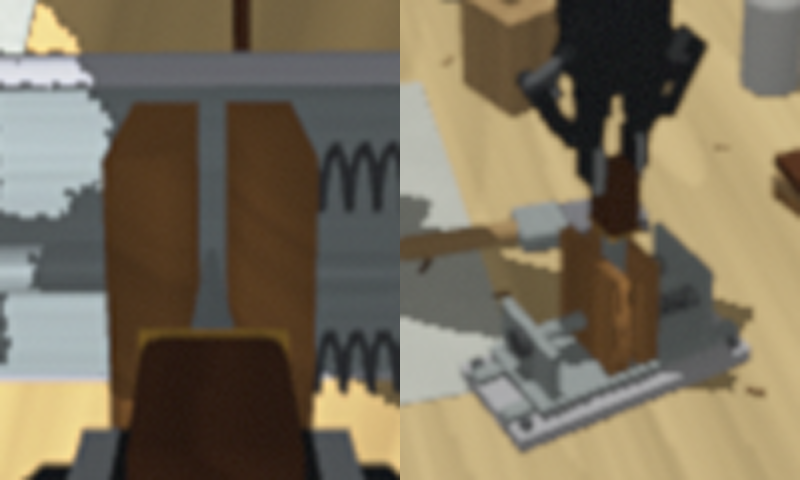

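The blade sits flat between the plates. The gap has opened from about 20 to 28 crop pixels since the pre-drag picture, roughly 1 mm of push. Force net of the gauge's weight is about 5 N, in the snug range, and the fingertips are 29 mm above the plates. I'll hold to check it's still.

Request:
jog_arm([
  [1, 0, 0, 0, 0],
  [1, 0, 0, 0, 0],
  [1, 0, 0, 0, 0],
  [1, 0, 0, 0, 0],
])

```text
time: 15.95
tool_pos: [0.5121, -0.1615, 0.139]
tcp_rot: [0.562, 0.428, 0.563, -0.429]
ft_force: [0.3, -0.7, 3.8]
width: 0.0227
```

```bash
python3 - <<'E'
from h import *
fs=[]
for i in range(6):
    snapshot("top"); s=state(); fs.append(np.r_[s["ft_force"],s["tool_pos"]*1000])
print(np.mean(fs,0).round(2),np.std(fs,0).round(2),s["time"])
E
```

```text
[   0.54   -1.24    4.49  512.12 -161.49  139.04] [0.3  0.32 0.51 0.01 0.01 0.01] 16.25
```

```bash
python3 -c "
from plant import job_done; print(job_done())"
```

```text
the job is handed in; nothing more can be done
None
```

I drew the taper gauge out of its stand by the handle and slid its blade down between the jig's plates until they dragged on it. I handed the job in at about 16 s, still holding the gauge; no verdict is reported.

Last checks:
- **Drag:** the averaged upward force was about 4.5 N, or roughly 5.6 N allowing for the gauge's weight. That is inside the 4 to 9 N snug range.
- **Push:** I estimate about 1.2 to 1.5 mm, inferred from the force, the depth where drag began and the change in the pictures. Nothing measures the push directly.
- **Stillness and clearance:** the arm was steady to about 0.01 mm. The gauge hangs upright in the grip, and the fingertips were about 29 mm above the plates' tops.
- **Bystanders:** I went nowhere near the other things and saw none of them disturbed, but I did not measure them at the end.

One check disagreed. The gap measured in the low-resolution wrist pictures came out about 5 mm, while the blade's depth implies nearly 7 mm. I relied on the force and on the change in gap (about 1 mm) rather than that figure.

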